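# Refit the battery cover of a bench supply

### The arm

A 6-joint arm with a two-finger parallel gripper is mounted at the origin on the work surface. World frame = base frame: x ahead of the robot, y to its left, z up, the work surface at z = 0. Lengths are in m, angles in rad, forces in N, time in s.
With the tool pointing down it reaches from about 0.325 to 0.875 m from the base axis. Payload 4.4 kg.
Tool frame: the origin (TCP) lies at the very end of the fingers, on their centre line; the grasp point (between the pads) lies 19 mm behind it (ctrl.pinch_z is the z of the grasp point in the tool frame, in m); z points along the fingers, y is the line along which they close (so a half turn about z gives the same grasp; the last joint's range is limited). The gripper opens to 85 mm and grips with 20 to 120 N. Pads are 22 mm wide; open, the fingers measure 114 mm over their backs; the gripper's body (76 mm by 85 mm) begins 54 mm behind the grasp point. The pads swing forward as they close: fully open they stand 13 mm farther back than shut.
Start: joints at [-0.15, 0.207, 1.542, -0, 1.393, -0.15], TCP at [0.575, -0, 0.211] pointing down, gripper open.
Joint ranges: [-2.73, 2.73], [-0.86, 2.22], [0.23, 2.46], [-1.11, 4.25], [0.08, 2.63], [-2.82, 2.82]. Speed limits (rad/s): [2.79, 2.79, 3.14, 3.14, 3.14, 3.14].

### API

Orientations are given as [roll, pitch, yaw] about the fixed x, y, z axes, in that order (R = Rz(yaw) Ry(pitch) Rx(roll)).
In Python, from station import telemetry, viewer, ticket, ctrl gives the robot as it stands.
- The arm moves only by the shell command python3 -m crank 'ROWS' [FORCE]. ROWS is JSON, a list of rows, each a list of 5 numbers: the opening, from -1 (shut) to 1 (fully open), then the shift along the tool's x, y, z in units of 0.3 m (1.0 is 0.3 m), then the turn about the tool's z in units of 0.5 rad (1.0 is 0.5 rad). A call has exactly 5 rows; each row is the pose to reach, as a shift and turn from the pose commanded when the call began, along the tool's axes at that moment; what a row does not reach only later rows make up. A row lasts 1/10 s, in which the tool goes at most 50 mm and 8.59 degrees, less where a joint would pass 70% of its speed; a pose out of reach is approached as far as the arm can. A call with a number of a shift or a turn outside -1 to 1 is refused whole. A call with a gripper value outside its range is refused whole. The fingers move at their own pace and stop on an object; FORCE is the grip in N (left out, the last holds). Time passes only in rows, so rows that repeat a pose let the fingers close, or fill a call up. It gives the time, the measured TCP pose, the force, the opening and the grip force at its end, in the units of the state.
- telemetry.observe(): the state, without advancing time (a new reading comes with each control period).
- viewer.capture(name): name is "scene" or "side" or "wrist"; returns (picture, depth): 400x640x3 uint8, red, green, blue; 400x640 float32, m along the optical axis (not along the pixel's ray), 0 where there is no reading.
- viewer.get_calibration(name): a dict with "K" (3x3 intrinsics, pixels), "R" (3x3) and "t" (3): a world point X has camera coordinates R X + t. Camera axes: x right, y down, z forward; pixel columns grow to the right and rows downward; lengths in m; the calibration is good to about 2 mm. A picture is of the moment at which its call begins: read the wrist's pose just before it. get_calibration takes no time and is no camera call; for the wrist camera it gives the pose at the moment of the call.
- ticket.sign_off(): hands the job in; it is judged then, once.
Trained networks look in the newest picture that a camera, given by its name, has taken for a name from the list of things; names that differ only in an ending like _2 or _b are one class to them, and where a whole thing is asked for, a point or a joint stands for the part that bears it (a point fixed in the world has none). Each returns a list of dicts, best first, with "confidence" (0 to 1); they miss things now and then, are a little off and sometimes report something else, mostly with a low value. They report only what shows in the picture. A call takes as long as a camera call. They do not tell look-alikes from the thing itself.
- viewer.boxes_of(camera, query): "point" ([column, row] in pixels, amid what is visible of it).
- viewer.pinpoint(camera, query): "point" ([column, row] in pixels: a listed point, or the origin of a listed thing).
The state is a dict: "time_s": time; "q": joint angles; "qd": joint speeds; "effort": joint torques, N m; "position": TCP position; "tool_rot": TCP orientation; "force": force on the tool from outside, world axes, zero at the start; "wrist_torque": the same for the moment, N m; "grip_width": opening from 0.0 (shut) to 1.0 (fully open); "grasp_force": force on a finger pad.
Only numpy, scipy, OpenCV 4.12 (cv2) and the standard library are available. Lean on these libraries where they do the work, as an engineer would, in place of code of your own. Each camera call takes 0.05 s, during which the arm holds its last target. There are 200 camera calls.

### The job

Pick up the loose orange battery cover, hook its yellow front lip into the slot under the orange bar of the bench supply's open battery bay while the cover is held nose-down, then pivot its rear down until it snaps flat under the brass roller catch. Find the slot and its end by feel, gently: the hooking takes only a few newtons and the lip breaks at about 15 N; then press the rear down with at most about 25 N. Leave everything else on the bench where it is and let go of the cover.

Things in the scene. Friction and masses are not known exactly. Their poses are not given: they have to be found in the camera images.
- unit: silver bench supply, fixed, 200 x 130 x 45 mm (x,y,z), grey and black battery bay on top. Origin: centre of underside; z up; x from slot end (nearer the robot) to catch end. The whole bay (slot, walls, seat, catch together) sits up to 7 mm either way along x and up to 4 mm higher or lower than nominal; these offsets are NOT in the measured pose: find them by feel or sight
- unit_seat (a point): nominal place of the origin of a fully seated cover (unit frame x 0, y 0, z 55 mm): really +-7 mm in x and +-4 mm in z with the bay's offsets, y +-3 mm play. Seated, the cover's axes match the unit's. The seat is at z 55; the bay's side walls have inner faces at y +-38 and tops at z 60 mm
- unit_slot (a point): nominal centre of the slot mouth (unit frame x -52, y 0, z 59 mm; does not follow the bay's offsets). It opens to +x, is 14 mm deep (end wall at x -66), 52 mm wide in y, floor z 55 (reaching out to x -24, to feel for height), roof z 63. Its orange roof bar and the grey wall behind reach z 67. Tilted over 0.2 rad the lip binds before the end: push it home at about 0.16 to 0.18 rad
- unit_catch (a point): nominal axis of the brass roller catch (unit frame x 52.7, y 0, z 66 mm; does not follow the bay's offsets): 12 mm in diameter, 34 long along y, turns freely, sprung: the cover's rear pushes it up to 7 mm to +x (4 N at first, 1 N more per mm). The grey tower holding it starts at x 56 and reaches z 75
- cover: loose stiff plastic battery cover, about 80 g, flat on the bench. Orange plate 100 x 70 x 6 mm (x,y,z); yellow lip at its front, 44 wide in y, 4 thick (z 0 to 4), standing out to x -66. Black grip rib across the middle: 10 thick in x, 44 wide in y, z 6 to 34. Origin: centre of the plate's underside; z up, -x towards the lip. To fit, its x axis points as the unit's does
- cover_lip (a point): middle of the front edge of the cover's yellow lip (cover frame x -66, y 0, z 2 mm), half way up its thickness
- cover_rear (a point): middle of the rear top edge of the cover's plate (cover frame x 50, y 0, z 6 mm)
- cover_grip (a point): centre of the black grip rib (cover frame x 0, y 0, z 22 mm)
- cover_press (a point): press area between two thin black lines on the cover's top (cover frame x 27, y 0, z 6 mm), 22 mm from the rib and 20 mm from the roller. With the lip home in the slot and the cover let go, its rear rests on the roller about 0.15 rad nose-down; some 5 to 10 N down here snaps it flat
- mould: light blue open round mould, 100 mm across, 36 high; leave alone
- cast: round grey concrete casting, 84 mm across, 28 high; leave alone
- tape: roll of blue tape lying flat, 90 mm across, 24 high; leave alone
- driver: screwdriver lying on the bench; leave alone
- jar: amber jar, 52 mm across, 70 high; leave alone
- tray: small open blue tray 110 x 80 x 25 mm; leave alone
- can: can, 48 mm across, 90 high; leave alone
Things that resemble listed ones, but are neither listed nor needed, are in the scene too. What is shaped like the unit but brown or purple is not meant.

How it is judged:
On the way:
1. the cover's lip is hooked in the slot while the cover is still nose-down, its rear well above its final height (12 mm above nominal) (x of cover_lip in the frame of unit between -0.0748 and -0.0575 m and y of cover_lip in the frame of unit between -0.006 and 0.006 m and z of cover_lip in the frame of unit between 0.05 and 0.067 m and z of cover_rear in the frame of unit above 0.073 m), for 0.1 s.
At the end, for the whole second after the job is handed in: The cover lies flat in the bay (within 0.035 rad), released and at rest: lip edge in the slot, within 8.5 mm fore-aft, 6 mm sideways and 5.5 mm in height of nominal; rear edge snapped down under the roller, within 5.5 mm of nominal height (the bay itself is up to 7 and 4 mm off nominal) (x of cover_lip in the frame of unit between -0.0745 and -0.0575 m and y of cover_lip in the frame of unit between -0.006 and 0.006 m and z of cover_lip in the frame of unit between 0.0515 and 0.0625 m and z of cover_rear in the frame of unit between 0.0555 and 0.0668 m and angle between the z axis of cover and the z axis of unit, either way round below 0.035 rad and linear speed of cover below 0.01 m/s); the robot touches nothing.
It fails at once if more than 15 N between the cover and the bench supply while the cover is tilted by more than 0.155 rad (hooking, before its rear reaches the catch) (angle between cover's own z axis and vertical above 0.155 rad and contact force between cover and unit above 15 N).
It fails at once if more than 35 N of contact force in all on the bench supply and its bay (the sprung catch itself accounts for some 10 N of it) (contact force between anything else and unit above 35 N).
It fails at once if a bystander moved more than 20 mm (distance of any of mould, cast, tape, driver, jar, tray, can from where it was at the start of the episode above 0.02 m).
It also fails if it takes over 58 s, if anything falls off the work surface, if the arm or the gripper's body presses on something with over 40 N, if the wrist force passes 120 N, or if a joint passes its speed limit or range.

## Working session

There is one attempt and no reset: what is moved stays moved. The work goes in short steps, Python scripts to look and compute and a shell command to move; the robot and the scene stay as the last step left them, time stands still between calls to the robot, and variables do not carry over. Pictures are saved under pics/ and viewed, at most 10 in all, crops included, and the job is handed in when it is done.

```bash
mkdir -p pics
cat > h.py <<'E'
import numpy as np, cv2
from station import telemetry, viewer, ticket, ctrl
def snap(n,f=None,crop=None,scale=1):
    c=viewer.get_calibration(n); p,d=viewer.capture(n)
    if f:
        q=p if crop is None else p[crop[1]:crop[3],crop[0]:crop[2]]
        q=cv2.resize(q,None,fx=scale,fy=scale)
        cv2.imwrite('pics/'+f,q[:,:,::-1])
    return p,d,c
def cloud(d,c):
    v,u=np.indices(d.shape); K=c['K']
    X=np.stack([(u-K[0,2])/K[0,0]*d,(v-K[1,2])/K[1,1]*d,d],-1)
    return (X-np.array(c['t']))@np.array(c['R'])
E
python3 - <<'E'
from h import *
s=telemetry.observe(); print(s['position'],s['tool_rot'],s['force'],s['time_s'])
ims=[]
for n in ('scene','side'):
    p,d,c=snap(n); np.savez(n+'.npz',p=p,d=d,**{k:np.array(c[k]) for k in 'KRt'})
    ims.append(p)
    C=cloud(d,c)
    for q in ('unit','cover','cover_grip','unit_seat'):
        for r in viewer.pinpoint(n,q)[:4]:
            u,v=map(int,r['point']); print(n,q,r['confidence'],u,v,C[min(v,399),min(u,639)].round(3))
cv2.imwrite('pics/a.png',ims[0][:,:,::-1]);cv2.imwrite('pics/b.png',ims[1][:,:,::-1])
E
```

```text
[5.74188383e-01 1.20931120e-04 2.09897758e-01] [-3.13931198e+00 -3.59398357e-04  1.57078905e+00] [ 0.38661542 -0.33183559 -0.16204713] 0.0
scene unit 0.93 278 186 [ 0.446 -0.068  0.075]
scene unit 0.87 381 208 [0.572 0.156 0.071]
scene unit 0.71 394 132 [0.319 0.283 0.068]
scene cover 0.81 251 249 [ 0.571 -0.161  0.01 ]
scene cover_grip 0.87 248 248 [ 0.572 -0.168  0.019]
scene unit_seat 0.9 399 117 [0.232 0.334 0.042]
scene unit_seat 0.68 381 192 [0.509 0.18  0.054]
scene unit_seat 0.57 279 170 [ 0.366 -0.05   0.047]
scene unit_seat 0.42 389 206 [0.573 0.176 0.075]
side unit 0.75 312 181 [0.503 0.127 0.047]
side unit 0.59 229 167 [0.254 0.251 0.044]
side unit 0.56 274 233 [ 0.377 -0.099  0.05 ]
side cover 0.86 350 260 [ 0.559 -0.181  0.008]
side cover_grip 0.71 347 253 [ 0.557 -0.154  0.007]
side unit_seat 0.93 311 168 [0.508 0.182 0.059]
side unit_seat 0.91 227 151 [0.247 0.334 0.056]
side unit_seat 0.64 272 219 [ 0.375 -0.049  0.057]
side unit_seat 0.42 410 229 [ 0.734 -0.11   0.028]
```

View pics/a.png

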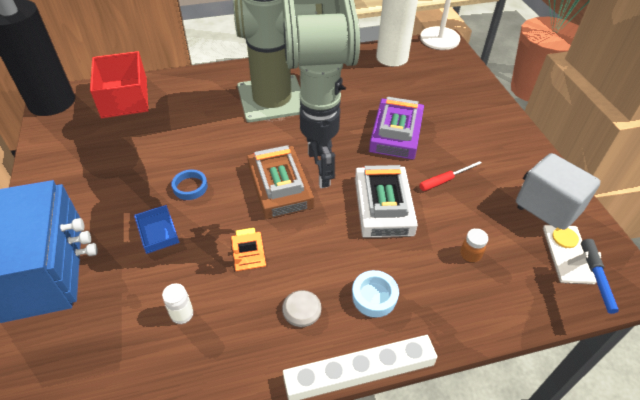

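View pics/b.png

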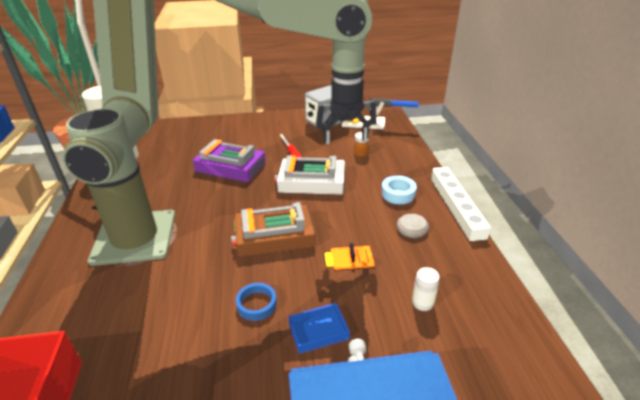

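Run:
```python
from h import *
for n in ('scene','side'):
    f=np.load(n+'.npz'); C=cloud(f['d'],f); p=f['p'].astype(int)
    R,G,B=p[...,0],p[...,1],p[...,2]
    def show(t,m):
        X=C[m][:,:2].astype(np.float32); r=cv2.minAreaRect(X); print(n,t,m.sum(),np.round(r[0],4),np.round(r[1],4),round(r[2],2),C[m][:,2].mean().round(4))
    near=lambda x,y,r:(np.hypot(C[...,0]-x,C[...,1]-y)<r)
    m=near(.565,-.165,.1)&(R>150)&(R-B>100)&(C[...,2]<.014); show('cover',m)
    m2=m&(R-G<70); show('yellow lip',m2) if m2.sum()>5 else 0
    m=near(.54,.165,.16)&(R>130)&(abs(R-B)<45)&(C[...,2]<.05)&(C[...,2]>.038); show('unit top',m)
    # all raised points of unit
    m=near(.53,.165,.14)&(C[...,2]>.02)&(C[...,2]<.05)&(abs(R-B)<45); show('unit all',m)
```

```text
scene cover 1020 [ 0.5557 -0.1679] [0.0744 0.1279] 87.24 0.0035
scene yellow lip 712 [ 0.555  -0.1677] [0.074  0.1265] 87.24 0.0037
scene unit top 1255 [0.5127 0.1917] [0.1304 0.1998] 78.0 0.0429
scene unit all 1803 [0.5141 0.1915] [0.1308 0.2024] 77.96 0.0409
side cover 1274 [ 0.5746 -0.1605] [0.1608 0.1606] 59.39 0.0058
side yellow lip 821 [ 0.5746 -0.1605] [0.1608 0.1606] 59.39 0.006
side unit top 663 [0.5064 0.1905] [0.1363 0.2034] 79.31 0.0459
side unit all 995 [0.5025 0.1905] [0.1362 0.2111] 79.83 0.0402
```

```bash
python3 -m crank '[[1,-0.1,0,-0.1,-0.3],[1,-0.25,0,-0.1,-0.6],[1,-0.4,0,-0.1,-0.9],[1,-0.5,0,-0.1,-1],[1,-0.54,0,-0.1,-1]]'; python3 -m crank '[[1,0,0,0,-0.3],[1,0,0,0,-0.6],[1,0,0,0,-0.9],[1,0,0,0,-1],[1,0,0,0,-1]]'
```

```text
time_s: 1.0
position: [0.5748, -0.1652, 0.2411]
tool_rot: [-3.141, 0.001, 2.068]
force: [0.2, -0.3, 0.3]
grip_width: 1.003
grasp_force: 0.0
time_s: 1.5
position: [0.575, -0.1612, 0.241]
tool_rot: [3.141, -0.0, 2.571]
force: [0.3, -0.6, -1.0]
grip_width: 1.0
grasp_force: 0.0
```

```bash
python3 -m crank '[[1,0,0,0,-0.3],[1,0,0,0,-0.6],[1,0,0,0,-0.9],[1,0,0,0,-1],[1,0,0,0,-1]]'
python3 - <<'E'
from h import *
s=telemetry.observe(); print(s['position'],s['tool_rot'])
p,d,c=snap('wrist','w1.png'); C=cloud(d,c); p=p.astype(int)
R,G,B=p[...,0],p[...,1],p[...,2]
hsv=cv2.cvtColor(p.astype(np.uint8),cv2.COLOR_RGB2HSV)
m=(R>140)&(R-B>90)&(C[...,2]<.012)&(d>0)&(hsv[...,1]>150)
l,st=cv2.connectedComponentsWithStats(m.astype(np.uint8))[1:3]
k=1+st[1:,4].argmax(); m=(l==k); 
X=C[m]; print(m.sum(),cv2.minAreaRect(X[:,:2].astype(np.float32)),np.median(X[:,2]))
pl=m&(hsv[...,0]<18); ye=m&(hsv[...,0]>=20)
for q in (pl,ye): print(q.sum(),cv2.minAreaRect(C[q][:,:2].astype(np.float32)))
for q in ('cover','cover_grip','cover_lip','cover_rear'):
    for r in viewer.pinpoint('wrist',q)[:2]:
        u,v=map(int,r['point']); print(q,r['confidence'],u,v,C[v,u].round(4))
blk=(d>0)&(C[...,2]>.03)&(C[...,2]<.04)&(hsv[...,2]<90); print('rib top',blk.sum(), cv2.minAreaRect(C[blk][:,:2].astype(np.float32)) if blk.sum()>5 else 0, np.median(C[blk][:,:],axis=0))
E
```

```text
time_s: 2.0
position: [0.575, -0.1615, 0.241]
tool_rot: [3.141, -0.0, 3.07]
force: [-0.2, 0.2, 1.0]
grip_width: 0.997
grasp_force: 0.0
[ 0.57502216 -0.16145165  0.24103135] [ 3.14124642e+00 -1.46911794e-04  3.06957600e+00]
13654 ((0.6701799631118774, -0.08085265755653381), (0.7598797678947449, 0.08536511659622192), 86.08360290527344) -0.0007328275225016794
13654 ((0.6701799631118774, -0.08085265755653381), (0.7598797678947449, 0.08536511659622192), 86.08360290527344)
0 ((0.0, 0.0), (0.0, 0.0), 0.0)
cover 0.58 317 173 [ 0.563  -0.1672  0.034 ]
cover 0.56 613 151 [0.5567 0.1726 0.0706]
cover_grip 0.64 318 172 [ 0.5619 -0.1658  0.0331]
cover_lip 0.68 313 124 [ 0.5013 -0.1684  0.0028]
cover_lip 0.54 316 171 [ 0.5606 -0.1683  0.0322]
cover_rear 0.9 319 204 [ 0.6116 -0.1685  0.0057]
rib top 316 ((0.47704026103019714, -0.1673441231250763), (0.18872161209583282, 0.7496035695075989), 10.737861633300781) [ 0.56300018 -0.16278143  0.03330138]
```

View pics/w1.png

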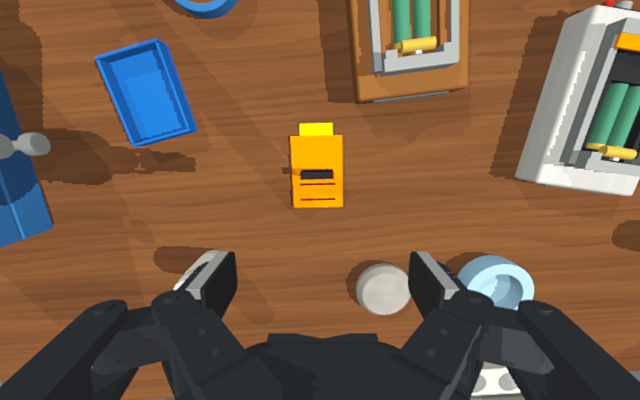

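Run:
```python
from h import *
p,d,c=snap('wrist'); C=cloud(d,c)
hsv=cv2.cvtColor(p,cv2.COLOR_RGB2HSV); sub=np.zeros(d.shape,bool); sub[110:220,280:355]=1
m=sub&(hsv[...,2]>215)&(hsv[...,1]>180)
# pixel -> plane z=0.005
K,R,t=np.array(c['K']),np.array(c['R']),np.array(c['t'])
def plane(m,z):
    v,u=np.nonzero(m); r=np.stack([(u-K[0,2])/K[0,0],(v-K[1,2])/K[1,1],np.ones(len(u))],1)@R; o=-R.T@t
    return (o+r*((z-o[2])/r[:,2])[:,None])[:,:2].astype(np.float32)
ye=m&(hsv[...,0]>=25); og=m&(hsv[...,0]<24)
for n,q,z in (('plate',og,.006),('lip',ye,.004)): print(n,q.sum(),cv2.minAreaRect(plane(q,z)))
b=sub&(C[...,2]>.028); print('rib',b.sum(),cv2.minAreaRect(plane(b,.034)))
```

```text
plate 3117 ((0.5661628246307373, -0.1685580313205719), (0.06980166584253311, 0.0999683365225792), 86.96092224121094)
lip 426 ((0.5575671792030334, -0.16893282532691956), (0.04319487512111664, 0.11470343917608261), 85.92073059082031)
rib 308 ((0.5568812489509583, -0.17544257640838623), (0.08029558509588242, 0.13494572043418884), 84.38380432128906)
```

```bash
python3 -m crank '[[1,0.028,-0.025,0.13,-0.04],[1,0.028,-0.025,0.27,-0.04],[1,0.028,-0.025,0.41,-0.04],[1,0.028,-0.025,0.54,-0.04],[1,0.028,-0.025,0.64,-0.04]]' 20; python3 -m crank '[[1,0,0,0.04,0],[1,0,0,0.08,0],[1,0,0,0.11,0],[1,0,0,0.127,0],[1,0,0,0.127,0]]'
```

```text
time_s: 2.8
position: [0.5647, -0.1683, 0.0464]
tool_rot: [3.14, -0.003, 3.09]
force: [-0.5, 0.1, 0.2]
grip_width: 0.998
grasp_force: 0.0
time_s: 3.3
position: [0.5665, -0.1691, 0.0113]
tool_rot: [-3.141, 0.001, 3.091]
force: [-0.4, 0.2, 0.7]
grip_width: 0.998
grasp_force: 0.0
```

```bash
python3 -m crank '[[-1,0,0,0,0],[-1,0,0,0,0],[-1,0,0,0,0],[-1,0,0,0,0],[-1,0,0,0,0]]' 20;  python3 -m crank '[[-1,0,0,0,0],[-1,0,0,-0.04,0],[-1,0,0,-0.1,0],[-1,0,0,-0.18,0],[-1,0,0,-0.2,0]]';python3 - <<'E'
from h import *
snap('side','s1.png',(260,180,480,320),3)
E
```

```text
time_s: 3.8
position: [0.5688, -0.1696, 0.0142]
tool_rot: [-3.14, 0.005, 3.091]
force: [0.1, 1.3, 8.9]
grip_width: 0.143
grasp_force: 4.5
time_s: 4.3
position: [0.5683, -0.1699, 0.0745]
tool_rot: [-3.139, 0.006, 3.091]
force: [0.4, 0.7, -0.3]
grip_width: -0.001
grasp_force: 0.0
```

View pics/s1.png

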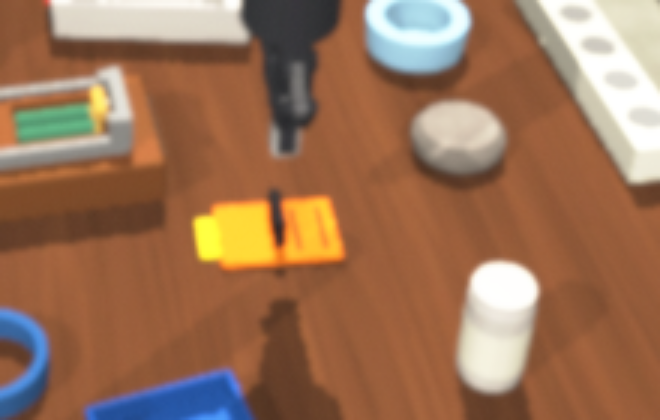

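```bash
python3 -m crank '[[1,0,0,-0.1,0],[1,0,0,-0.2,0],[1,0,0,-0.3,0],[1,0,0,-0.36,0],[1,0,0,-0.36,0]]' 20
python3 - <<'E'
from h import *
print(telemetry.observe()['position'])
p,d,c=snap('wrist','w2.png',(250,80,410,240),4); C=cloud(d,c)
hsv=cv2.cvtColor(p,cv2.COLOR_RGB2HSV); sub=np.zeros(d.shape,bool); sub[80:240,270:365]=1
m=sub&(hsv[...,2]>215)&(hsv[...,1]>180)
K,R,t=np.array(c['K']),np.array(c['R']),np.array(c['t'])
def plane(m,z):
    v,u=np.nonzero(m); r=np.stack([(u-K[0,2])/K[0,0],(v-K[1,2])/K[1,1],np.ones(len(u))],1)@R; o=-R.T@t
    return (o+r*((z-o[2])/r[:,2])[:,None])[:,:2].astype(np.float32)
ye=m&(hsv[...,0]>=25); og=m&(hsv[...,0]<24)
for n,q,z in (('plate',og,.006),('lip',ye,.004)): print(n,q.sum(),cv2.minAreaRect(plane(q,z)))
b=sub&(C[...,2]>.029)&(C[...,2]<.04); print('rib',b.sum(),C[b].mean(0),C[b].std(0),C[b].min(0),C[b].max(0))
E
```

```text
time_s: 4.85
position: [0.5679, -0.1698, 0.1817]
tool_rot: [-3.139, 0.005, 3.091]
force: [-0.0, 0.4, 0.3]
grip_width: 0.847
grasp_force: 0.0
[ 0.56789989 -0.16975787  0.18173813]
plate 4154 ((0.5654261708259583, -0.1681702882051468), (0.0701880156993866, 0.09916266798973083), 87.17102813720703)
lip 583 ((0.5082629323005676, -0.16501544415950775), (0.04383869469165802, 0.015563552267849445), 87.11695861816406)
rib 350 [ 0.56522865 -0.16778398  0.03326706] [0.00293299 0.01236627 0.00085399] [ 0.55968765 -0.18912115  0.02903167] [ 0.57074643 -0.14677934  0.03561261]
```

View pics/w2.png

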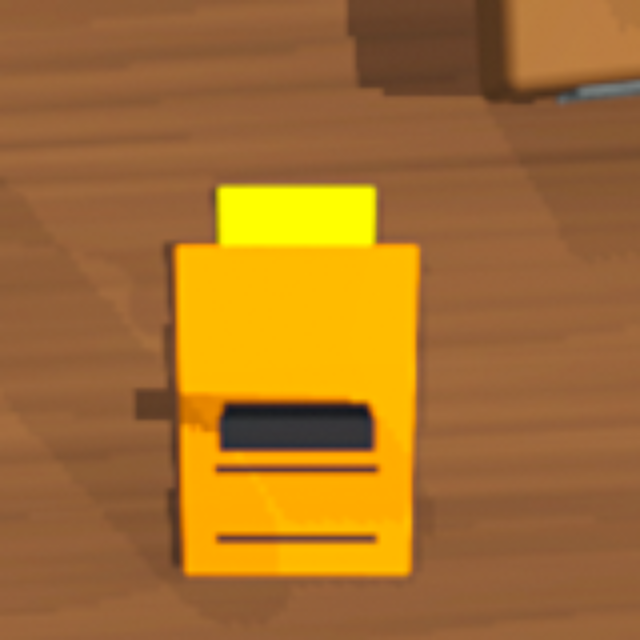

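Run:
```python
from h import *
c=viewer.get_calibration('side'); K,R,t=[np.array(c[k]) for k in 'KRt']
for z in (.0745,.084,.0935,.1):
    x=K@(R@np.array([.5683,-.1699,z])+t); print(z,x[:2]/x[2], (x[:2]/x[2]-[260,180])*3)
print(ctrl.pinch_z,[a for a in dir(ctrl) if a[0]!='_'])
# fingers in wrist view (open now), tool coordinates
s=telemetry.observe(); print(s['grip_width'],s['position'])
p,d,c=snap('wrist'); C=cloud(d,c)
m=(d>0)&(d<.25)&(C[...,2]>.12)&(C[...,2]<s['position'][2]+.06)
v,u=np.nonzero(m); 
for lo,hi in ((0,320),(320,640)):
    q=C[m][(u>=lo)&(u<hi)]; i=q[:,2].argsort()[:20]; print(len(q),q[i].mean(0))
```

```text
0.0745 [353.660364   236.61746205] [280.98109199 169.85238614]
0.084 [353.80374755 233.64824538] [281.41124264 160.94473613]
0.0935 [353.94866652 230.64723287] [281.84599956 151.94169861]
0.1 [354.04871904 228.57532422] [282.14615713 145.72597267]
-0.0187 ['PlanningError', 'pinch_z']
0.9242878699577334 [ 0.56656452 -0.16912753  0.17944912]
1544 [ 0.56627803 -0.20843868  0.21030115]
1550 [ 0.56971425 -0.12943892  0.21027005]
```

```bash
python3 -m crank '[[1,0.007,0.005,0.13,0],[1,0.007,0.005,0.27,0],[1,0.007,0.005,0.41,0],[1,0.007,0.005,0.54,0],[1,0.007,0.005,0.57,0]]' 20; python3 -m crank '[[1,0,0,0.01,0],[1,0,0,0.03,0],[0.5,0,0,0.03,0],[0.3,0,0,0.03,0],[0.3,0,0,0.03,0]]';  python3 -m crank '[[-0.1,0,0,0,0],[-0.1,0,0,0,0],[-0.1,0,0,0,0],[-0.1,0,0,0,0],[-0.1,0,0,0,0]]'
```

```text
time_s: 5.45
position: [0.5572, -0.1642, 0.0002]
tool_rot: [3.136, -0.014, 3.091]
force: [-1.0, 0.8, -1.2]
grip_width: 0.999
grasp_force: 0.0
time_s: 5.95
position: [0.5653, -0.1678, 0.0006]
tool_rot: [-3.14, 0.003, 3.091]
force: [0.2, 0.1, -0.0]
grip_width: 0.65
grasp_force: 0.0
time_s: 6.45
position: [0.5649, -0.1677, 0.0003]
tool_rot: [-3.141, 0.002, 3.091]
force: [-1.9, 0.1, 5.9]
grip_width: 0.502
grasp_force: 20.7
```

```bash
python3 -m crank '[[-1,0,0,-0.02,0],[-1,0,0,-0.08,0],[-1,0,0,-0.2,0],[-1,0,0,-0.33,0],[-1,0,0,-0.4,0]]';python3 - <<'E'
from h import *
s=telemetry.observe();print(s['position'],s['grip_width'],s['force'])
p,d,c=snap('side','s2.png',(260,130,460,280),4)
C=cloud(d,c);hsv=cv2.cvtColor(p,cv2.COLOR_RGB2HSV)
m=(hsv[...,2]>180)&(hsv[...,1]>150)&(hsv[...,0]<35)&(np.hypot(C[...,0]-.565,C[...,1]+.168)<.1)&(C[...,2]>.06)
X=C[m]; print(len(X),X.min(0),X.max(0)); A=np.c_[X[:,:2],np.ones(len(X))]; print(np.linalg.lstsq(A,X[:,2],rcond=None)[0])
E
```

```text
time_s: 6.95
position: [0.5655, -0.168, 0.1224]
tool_rot: [-3.14, 0.004, 3.091]
force: [0.8, -0.6, -0.7]
grip_width: 0.507
grasp_force: 20.8
[ 0.56552589 -0.16795845  0.12238066] 0.5067881097609508 [ 0.7827403  -0.62350567 -0.68021878]
816 [ 0.49958255 -0.20593457  0.12366857] [ 0.61728835 -0.12927495  0.13789673]
[0.01234776 0.01368237 0.1250044 ]
```

View pics/s2.png

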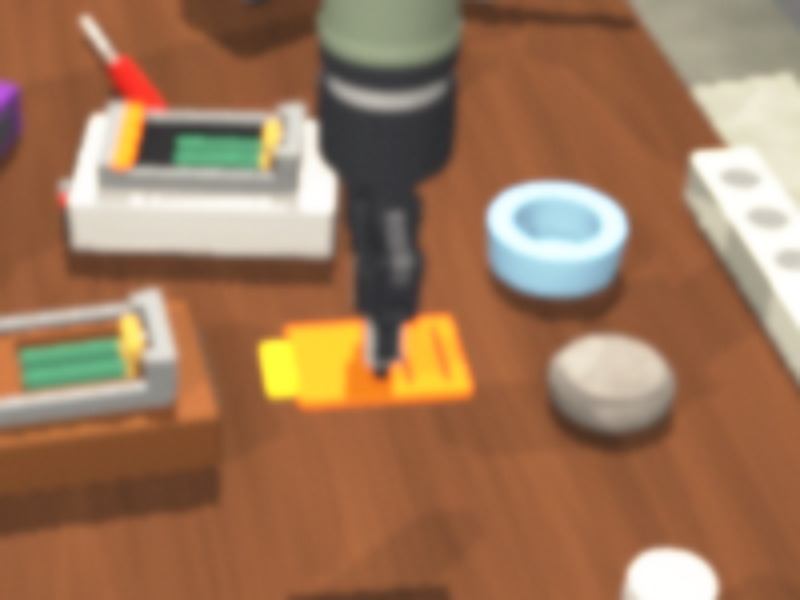

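```bash
python3 -m crank '[[-1,0,0.02,-0.14,0],[-1,0,0.1,-0.26,0],[-1,0,0.23,-0.36,0],[-1,0,0.37,-0.42,0],[-1,0,0.5,-0.45,0]]' 20; python3 -m crank '[[-1,0,0.14,0,0.1],[-1,0,0.28,0,0.2],[-1,0,0.42,0,0.32],[-1,0,0.56,0,0.32],[-1,0,0.67,0,0.32]]'; python3 -m crank '[[-1,0,0,0,0],[-1,0,0,0,0],[-1,0,0,0,0],[-1,0,0,0,0],[-1,0,0,0,0]]'
python3 - <<'E'
from h import *
s=telemetry.observe();print(s['position'],s['tool_rot'],s['grip_width'])
p,d,c=snap('wrist','w3.png'); np.savez('w3.npz',p=p,d=d,**{k:np.array(c[k]) for k in 'KRt'})
C=cloud(d,c)
for q in ('unit','unit_seat','unit_slot','unit_catch'):
    for r in viewer.pinpoint('wrist',q)[:2]:
        u,v=map(int,r['point']); print(q,r['confidence'],u,v,C[min(v,399),min(u,639)].round(4))
E
```

```text
time_s: 7.5
position: [0.5723, -0.0162, 0.2555]
tool_rot: [-3.142, 0.003, 3.09]
force: [0.2, 0.6, -0.2]
grip_width: 0.507
grasp_force: 21.1
time_s: 8.0
position: [0.5808, 0.1856, 0.2523]
tool_rot: [-3.141, -0.002, 2.932]
force: [0.3, -1.0, -0.7]
grip_width: 0.509
grasp_force: 21.1
time_s: 8.5
position: [0.582, 0.182, 0.2539]
tool_rot: [-3.141, -0.0, 2.929]
force: [-0.8, 0.6, -0.4]
grip_width: 0.509
grasp_force: 21.1
[0.58200466 0.1820307  0.25388787] [-3.14140258e+00 -1.59569321e-04  2.92896946e+00] 0.5086681214627037
unit 0.94 118 63 [ 0.3961 -0.0181  0.0544]
unit 0.92 321 122 [0.5088 0.1965 0.0512]
unit_seat 0.71 314 124 [0.5093 0.1876 0.0531]
unit_seat 0.62 81 53 [ 0.3765 -0.0569  0.0521]
unit_slot 0.9 320 77 [0.4598 0.2059 0.0559]
unit_catch 0.69 96 100 [ 0.4326 -0.0466  0.0724]
```

View pics/w3.png

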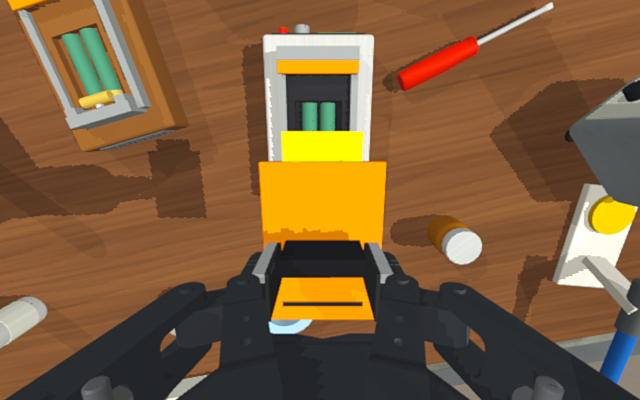

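```bash
python3 -m crank '[[-1,-0.12,0,0,0],[-1,-0.25,0,0,0],[-1,-0.35,0,0,0],[-1,-0.35,0,0,0],[-1,-0.35,0,0,0]]'
python3 - <<'E'
from h import *
s=telemetry.observe();print(s['position'],s['tool_rot'],s['grip_width'])
p,d,c=snap('wrist','w4.png',(200,0,440,180),3.3); np.savez('w4.npz',p=p,d=d,**{k:np.array(c[k]) for k in 'KRt'})
C=cloud(d,c)
for q in ('unit','unit_seat','unit_slot','unit_catch'):
    for r in viewer.pinpoint('wrist',q)[:2]:
        u,v=map(int,r['point']); print(q,r['confidence'],u,v,C[min(v,399),min(u,639)].round(4))
E
```

```text
time_s: 9.25
position: [0.6845, 0.161, 0.2531]
tool_rot: [-3.141, -0.002, 2.93]
force: [0.2, 0.4, -1.0]
grip_width: 0.506
grasp_force: 21.1
[0.68445882 0.16095041 0.25306238] [-3.14127289e+00 -1.81588721e-03  2.93012877e+00] 0.5055409250703624
unit 0.77 318 41 [0.5219 0.1909 0.0442]
unit_seat 0.84 317 27 [0.5084 0.1928 0.0465]
unit_slot 0.6 317 42 [0.5231 0.1895 0.0458]
unit_catch 0.58 318 71 [0.5582 0.1835 0.0721]
```

View pics/w4.png

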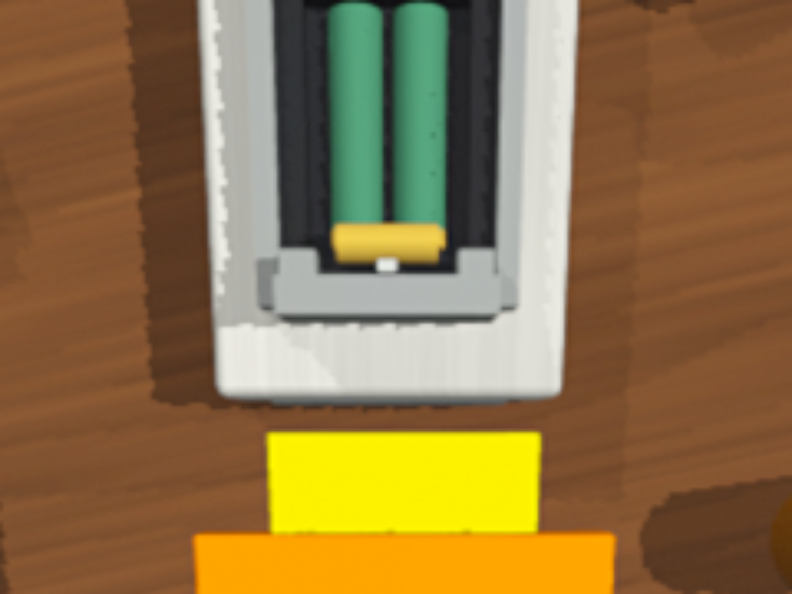

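```bash
cat > m.py <<'E'
from h import *
def L(f):
    f=np.load(f); return f['p'],f['d'],cloud(f['d'],f),cv2.cvtColor(f['p'],cv2.COLOR_RGB2HSV),f
out=[];W=[L('w3.npz'),L('w4.npz')]
for p,d,C,h,f in W:
    near=np.hypot(C[...,0]-.513,C[...,1]-.1915)<.15
    m=(d>0)&near&(h[...,1]<50)&(h[...,2]>120)&(C[...,2]>.038)&(C[...,2]<.049)
    m=cv2.morphologyEx(m.astype(np.uint8),cv2.MORPH_OPEN,np.ones((2,2)))>0
    X=C[m]; print(m.sum(),X[:,2].mean(),cv2.minAreaRect(X[:,:2].astype(np.float32))); out.append(X)
X=np.vstack(out); r=cv2.minAreaRect(X[:,:2].astype(np.float32)); print(r)
yaw=np.radians(r[2]-90); o=np.array(r[0]); 
Rm=np.array([[np.cos(yaw),np.sin(yaw)],[-np.sin(yaw),np.cos(yaw)]])
for n,(p,d,C,h,f) in zip('34',W):
    U=np.dstack([(C[...,:2]-o)@Rm.T,C[...,2]])
    inb=(abs(U[...,0])<.09)&(abs(U[...,1])<.04)&(d>0)&(C[...,2]<.085)
    og=inb&(h[...,1]>150)&(h[...,2]>150)&(h[...,0]<25)&(C[...,2]>.05)
    def st(t,m):
        if m.sum()>8: print(n,t,m.sum(),'min',np.percentile(U[m],2,axis=0).round(4),'max',np.percentile(U[m],98,axis=0).round(4),'med',np.median(U[m],axis=0).round(4))
    if n=='3': st('bar',og&(U[...,0]<-.03))
    else:
        st('roller',inb&(h[...,1]>110)&(h[...,2]>150)&(h[...,0]>15)&(h[...,0]<35)&(U[...,0]>.03))
        g=inb&(h[...,1]<50)&(C[...,2]>.066)&(U[...,0]>.03)&(h[...,2]>80); st('tower',g)
    w=(d>0)&(abs(abs(U[...,1])-.041)<.006)&(abs(U[...,0])<.045)&(C[...,2]>.052)&(C[...,2]<.07); st('walls',w)
E
python3 m.py
```

```text
4036 0.04636763668907808 ((0.4817599654197693, 0.2039123922586441), (0.13642002642154694, 0.1582757532596588), 77.8475112915039)
5112 0.04439263055225684 ((0.5429244041442871, 0.1882803738117218), (0.14087054133415222, 0.15823742747306824), 77.78624725341797)
((0.5119802951812744, 0.19535693526268005), (0.14079198241233826, 0.22169077396392822), 77.54488372802734)
3 bar 1002 min [-0.069  -0.0387  0.0645] max [-0.0557  0.0381  0.068 ] med [-0.0624  0.0002  0.0664]
3 walls 823 min [-0.044  -0.0465  0.0534] max [0.0055 0.0426 0.0609] med [-0.0198 -0.0371  0.0591]
4 roller 348 min [ 0.0438 -0.0195  0.0507] max [0.0542 0.0155 0.0726] med [ 0.0494 -0.0028  0.0705]
4 tower 1063 min [ 0.0531 -0.038   0.0681] max [0.0722 0.0337 0.076 ] med [ 0.0652 -0.0027  0.0744]
4 walls 1362 min [-0.0244 -0.0466  0.0532] max [0.0436 0.0427 0.061 ] med [ 0.0083 -0.037   0.0589]
```

```bash
cat >> m.py <<'E'
print('---')
def plane(m,z,f):
    K,R,t=f['K'],f['R'],f['t']
    v,u=np.nonzero(m); r=np.stack([(u-K[0,2])/K[0,0],(v-K[1,2])/K[1,1],np.ones(len(u))],1)@R; oo=-R.T@t
    return (((oo+r*((z-oo[2])/r[:,2])[:,None])[:,:2]-o)@Rm.T).astype(np.float32)
p,d,C,h,f=W[0]; U=(C[...,:2]-o)@Rm.T
sub=np.zeros(d.shape,bool); sub[52:80,268:368]=1
print('bar',cv2.minAreaRect(plane(sub&(h[...,1]>150)&(h[...,2]>150)&(h[...,0]<25),.067,f)))
def edges(i,rows,tag):
    p,d,C,h,f=W[i]
    wood=(h[...,1]>70)
    for side in (0,1):
        m=np.zeros(d.shape,bool)
        for r in rows:
            w=np.nonzero(~wood[r,240:400]&(h[r,240:400,2]>120))[0]+240
            m[r,w.min() if side==0 else w.max()]=1
        P=plane(m,.045,f); k=np.polyfit(P[:,0],P[:,1],1); print(tag,side,k,'y',np.median(P[:,1]))
edges(0,range(45,120),'w3'); edges(1,range(5,100),'w4')
for i,cols in ((0,range(275,365)),(1,range(275,365))):
    p,d,C,h,f=W[i]; m=np.zeros(d.shape,bool)
    for cc in cols:
        col=(h[:,cc,1]<60)&(h[:,cc,2]>150)
        if i==0: m[np.nonzero(col[:60])[0].min(),cc]=1
        else: m[np.nonzero(col[:125])[0].max(),cc]=1
    P=plane(m,.045,f); print('end',i,np.median(P[:,0]),np.polyfit(P[:,1],P[:,0],1))
p,d,C,h,f=W[1]
sub=np.zeros(d.shape,bool);sub[60:85,290:345]=1
print('roller',cv2.minAreaRect(plane(sub&(h[...,1]>110)&(h[...,2]>150)&(h[...,0]>15)&(h[...,0]<35),.068,f)))
# cover lip in hand (height ~ TCP+0.003)
for i,tz in ((0,.2539),(1,.2531)):
    p,d,C,h,f=W[i]; m=(h[...,0]>=26)&(h[...,0]<34)&(h[...,1]>200)&(h[...,2]>215)&(d<.4)&(d>0); m[:,:270]=0;m[:,380:]=0
    P=plane(m,tz+.004,f); r=cv2.minAreaRect(P); print('lip',r, 'z',np.median(C[m][:,2]), 'front x',np.percentile(P[:,0],1))
    mo=(h[...,0]<24)&(h[...,1]>200)&(h[...,2]>180)&(d<.4)&(d>0)&(C[...,2]>.2); mo[:160]=0; X=C[mo|m]; A=np.c_[(X[:,:2]-o)@Rm.T,np.ones(len(X))]; print('plane',np.linalg.lstsq(A,X[:,2],rcond=None)[0])
for T in ((.58200,.18203),(.68446,.16095)): print('tcp',(np.array(T)-o)@Rm.T)
E
python3 m.py | sed '1,/---/d'
```

```text
bar ((-0.06212926656007767, -0.0037272609770298004), (0.013227800838649273, 0.09046860039234161), 0.2909339368343353)
w3 0 [ 0.00390285 -0.06737569] y -0.06756444
w3 1 [0.00273436 0.06092953] y 0.06078535
w4 0 [ 0.00593825 -0.06716257] y -0.06703218
w4 1 [0.00436956 0.06104084] y 0.06110709
end 0 -0.099737465 [ 0.0258768  -0.10103662]
end 1 0.09713857 [-0.00637523  0.09713814]
roller ((0.04904119670391083, -0.002270188182592392), (0.01024091150611639, 0.0367916077375412), 0.3576553761959076)
lip ((0.014466283842921257, 0.001834433525800705), (0.015873929485678673, 0.04305790737271309), 0.3050766885280609) z 0.2570156683000644 front x 0.006542284
plane [ 0.01447622 -0.00387661  0.25804608]
lip ((0.11903475970029831, 0.003398790955543518), (0.015877999365329742, 0.043760742992162704), 0.37212419509887695) z 0.25626390506692903 front x 0.11104499
plane [ 0.01129151 -0.0008318   0.25608481]
tcp [0.07124609 0.00208819]
tcp [0.17584115 0.00360234]
```

```bash
python3 -m crank '[[-1,0.12,-0.018,0.05,0],[-1,0.25,-0.018,0.12,0],[-1,0.38,-0.018,0.2,0],[-1,0.48,-0.018,0.28,0],[-1,0.535,-0.018,0.3,0]]'; python3 -m crank '[[-1,0,0,0.05,0],[-1,0,0,0.12,0],[-1,0,0,0.19,0],[-1,0,0,0.23,0],[-1,0,0,0.23,0]]'; python3 -c "
from h import *
s=telemetry.observe();o=np.array([.51198,.19536]);y=-.2174;R=np.array([[np.cos(y),np.sin(y)],[-np.sin(y),np.cos(y)]])
print(R@(s['position'][:2]-o),s['position'][2],s['force'],s['tool_rot'])"
```

```text
time_s: 10.0
position: [0.5207, 0.19, 0.1609]
tool_rot: [-3.139, -0.007, 2.932]
force: [-0.3, 0.2, -0.6]
grip_width: 0.511
grasp_force: 21.1
time_s: 10.5
position: [0.5253, 0.1892, 0.0931]
tool_rot: [-3.14, -0.003, 2.931]
force: [-0.2, 0.3, -1.4]
grip_width: 0.507
grasp_force: 21.1
[ 0.01438231 -0.00317667] 0.0930615833577399 [-0.24033336  0.29032306 -1.40445914] [-3.14005886 -0.00323215  2.93068138]
```

```bash
python3 -m crank '[[-1,0,0,0.02,0],[-1,0,0,0.04,0],[-1,0,0,0.05,0],[-1,0,0,0.055,0],[-1,0,0,0.06,0]]'; python3 -m crank '[[-1,0,0,0.002,0],[-1,0,0,0.004,0],[-1,0,0,0.006,0],[-1,0,0,0.008,0],[-1,0,0,0.01,0]]'
```

```text
time_s: 11.0
position: [0.5267, 0.1896, 0.0772]
tool_rot: [3.141, 0.001, 2.931]
force: [0.3, -0.3, -0.2]
grip_width: 0.507
grasp_force: 21.1
time_s: 11.5
position: [0.5264, 0.1897, 0.0743]
tool_rot: [3.141, -0.0, 2.931]
force: [-2.9, -0.0, 2.0]
grip_width: 0.503
grasp_force: 21.4
```

```bash
python3 -m crank '[[-1,0,0,0.002,0],[-1,0,0,0.004,0],[-1,0,0,0.006,0],[-1,0,0,0.008,0],[-1,0,0,0.01,0]]'
python3 - <<'E'
from h import *
p,d,c=snap('side'); C=cloud(d,c);h=cv2.cvtColor(p,cv2.COLOR_RGB2HSV)
o=np.array([.51198,.19536]);y=-.2174;R=np.array([[np.cos(y),np.sin(y)],[-np.sin(y),np.cos(y)]])
U=(C[...,:2]-o)@R.T
m=(h[...,2]>170)&(h[...,1]>150)&(h[...,0]<35)&(abs(U[...,0])<.075)&(abs(U[...,1])<.045)&(C[...,2]>.05)&(d>0)
print(m.sum()); A=np.c_[U[m],np.ones(m.sum())]; b=C[m][:,2]
for _ in range(3):
    k=np.linalg.lstsq(A,b,rcond=None)[0]; g=abs(A@k-b)<.006; A,b=A[g],b[g]
print(k,len(b))
cv2.imwrite('pics/s3.png',cv2.resize(p[120:220,240:400],None,fx=5,fy=5)[:,:,::-1])
E
```

```text
time_s: 12.0
position: [0.5265, 0.1898, 0.0713]
tool_rot: [3.141, 0.0, 2.931]
force: [-4.4, 0.7, 5.9]
grip_width: 0.506
grasp_force: 21.9
517
[0.10817335 0.0041254  0.07680648] 441
```

View pics/s3.png

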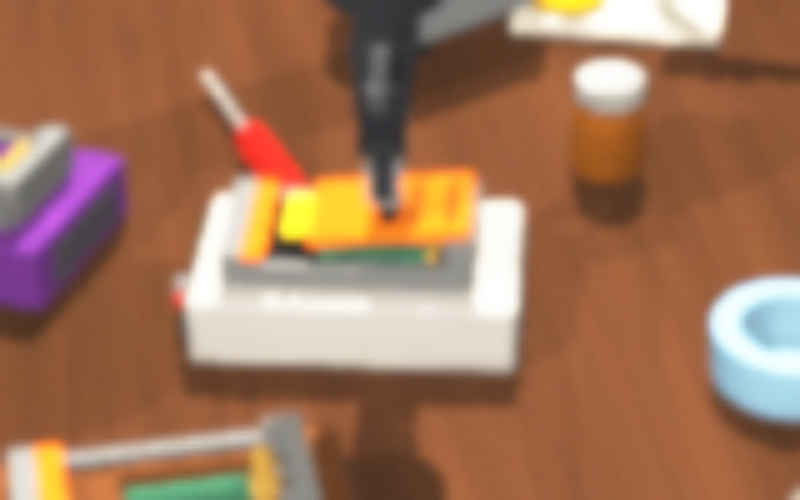

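```bash
cat > t.py <<'E'
from h import *
o=np.array([.51198,.19536]);y=-.2174;R=np.array([[np.cos(y),np.sin(y)],[-np.sin(y),np.cos(y)]])
s=telemetry.observe(); print('U',(R@(s['position'][:2]-o)).round(4),s['position'][2].round(4),'F',np.round(R@s['force'][:2],1),round(s['force'][2],1))
for n in ('side','scene','wrist'):
    p,d,c=snap(n); C=cloud(d,c);h=cv2.cvtColor(p,cv2.COLOR_RGB2HSV)
    U=(C[...,:2]-o)@R.T
    m=(h[...,2]>170)&(h[...,1]>150)&(h[...,0]<35)&(U[...,0]<.075)&(U[...,0]>-.05)&(abs(U[...,1])<.045)&(C[...,2]>.05)&(d>0)
    if m.sum()<50: print(n,m.sum()); continue
    A=np.c_[U[m],np.ones(m.sum())]; b=C[m][:,2]
    for _ in range(4):
        k=np.linalg.lstsq(A,b,rcond=None)[0]; e=abs(A@k-b); g=e<max(.003,2*np.median(e)); A,b=A[g],b[g]
    print(n,k.round(4),len(b))
E
python3 -m crank '[[-1,0,0,0.002,0],[-1,0,0,0.004,0],[-1,0,0,0.006,0],[-1,0,0,0.008,0],[-1,0,0,0.009,0]]'; python3 t.py
```

```text
time_s: 12.55
position: [0.5255, 0.1899, 0.0683]
tool_rot: [-3.142, -0.002, 2.931]
force: [-5.9, 0.8, 5.6]
grip_width: 0.507
grasp_force: 22.3
U [ 0.0143 -0.0024] 0.0683 F [-6.  -0.5] 5.6
side [0.1722 0.0212 0.0734] 336
scene [0.1581 0.0128 0.0701] 274
wrist [0.1746 0.0011 0.0707] 15841
```

```bash
python3 -m crank '[[-1,0.006,0,0,0],[-1,0.012,0,0,0],[-1,0.018,0,0.001,0],[-1,0.024,0,0.002,0],[-1,0.027,0,0.003,0]]'; python3 t.py
```

```text
time_s: 13.2
position: [0.5188, 0.1912, 0.0674]
tool_rot: [3.142, 0.001, 2.931]
force: [0.6, 0.5, 2.4]
grip_width: 0.505
grasp_force: 21.9
U [ 0.0075 -0.0026] 0.0674 F [0.5 0.6] 2.4
side [0.1692 0.0122 0.0739] 315
scene [0.149  0.0152 0.0704] 257
wrist [0.1742 0.0007 0.0711] 15352
```

```bash
python3 -m crank '[[-1,0.004,0,0,0],[-1,0.008,0,0,0],[-1,0.012,0,0,0],[-1,0.015,0,0,0],[-1,0.015,0,0,0]]'; python3 t.py
```

```text
time_s: 13.85
position: [0.5136, 0.1923, 0.0672]
tool_rot: [-3.141, -0.001, 2.931]
force: [-0.4, -0.3, 1.0]
grip_width: 0.504
grasp_force: 21.8
U [ 0.0023 -0.0027] 0.0672 F [-0.3 -0.4] 1.0
side [0.1511 0.0106 0.0747] 319
scene [0.124  0.0306 0.0717] 226
wrist [0.1575 0.0008 0.0719] 14638
```

```bash
python3 -m crank '[[-1,0.003,0,0,0],[-1,0.006,0,0,0],[-1,0.009,0,0,0],[-1,0.012,0,0,0],[-1,0.015,0,0,0]]'; python3 t.py
```

```text
time_s: 14.5
position: [0.5094, 0.1931, 0.0671]
tool_rot: [-3.141, -0.001, 2.931]
force: [0.3, 0.3, -1.3]
grip_width: 0.506
grasp_force: 21.6
U [-0.0021 -0.0027] 0.0671 F [0.2 0.4] -1.3
side [0.1367 0.0247 0.0752] 305
scene [0.109  0.0253 0.0721] 233
wrist [0.1432 0.0004 0.0725] 14015
```

```bash
sed -i "s/(h\[...,0\]<35)/(h[...,0]<24)/" t.py; python3 t.py
```

```text
U [-0.0022 -0.0027] 0.067 F [0.2 0.1] -0.9
side [0.1414 0.0164 0.0753] 236
scene [0.1062 0.0292 0.0724] 233
wrist [0.1416 0.0006 0.0725] 13630
```

```bash
python3 -m crank '[[-1,0.002,0,0.002,0],[-1,0.004,0,0.004,0],[-1,0.006,0,0.006,0],[-1,0.008,0,0.007,0],[-1,0.01,0,0.007,0]]'; python3 t.py
```

```text
time_s: 15.3
position: [0.5068, 0.1938, 0.0653]
tool_rot: [3.142, 0.0, 2.931]
force: [0.3, 0.1, -0.8]
grip_width: 0.511
grasp_force: 21.6
U [-0.0047 -0.0026] 0.0653 F [0.3 0.2] -0.8
side [0.1279 0.0183 0.0738] 252
scene [0.1017 0.021  0.0704] 251
wrist [0.1314 0.0008 0.0712] 13499
```

```bash
python3 -m crank '[[-1,0.003,0,0,0],[-1,0.006,0,0,0],[-1,0.009,0,0,0],[-1,0.012,0,0,0],[-1,0.013,0,0,0]]'; python3 t.py;python3 - <<'E'
from h import *
p,d,c=snap('wrist','w5.png',(220,60,420,340),2)
E
```

```text
time_s: 15.95
position: [0.5033, 0.1946, 0.0655]
tool_rot: [3.142, 0.001, 2.931]
force: [0.6, -1.3, -0.9]
grip_width: 0.505
grasp_force: 21.7
U [-0.0083 -0.0026] 0.0655 F [ 0.9 -1.1] -0.9
side [0.1371 0.0077 0.0747] 234
scene [0.1123 0.0019 0.071 ] 236
wrist [0.1343 0.0006 0.0718] 12829
```

View pics/w5.png

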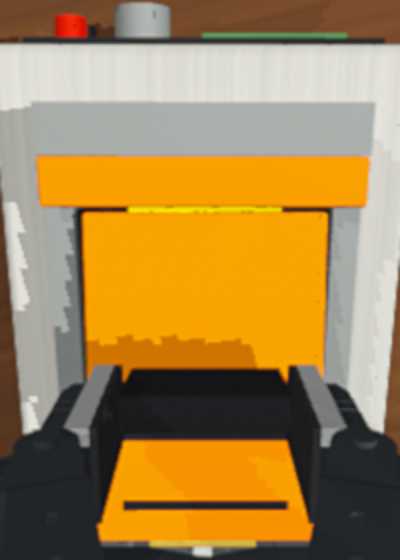

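```bash
python3 -m crank '[[-1,0.002,0,0,0],[-1,0.004,0,0,0],[-1,0.006,0,0,0],[-1,0.008,0,0,0],[-1,0.009,0,0,0]]'; python3 t.py
```

```text
time_s: 16.65
position: [0.5026, 0.1949, 0.0664]
tool_rot: [3.141, 0.005, 2.931]
force: [5.1, -2.5, 1.4]
grip_width: 0.506
grasp_force: 21.8
U [-0.0091 -0.0025] 0.0664 F [ 5.5 -1.3] 1.4
side [0.1484 0.0148 0.0756] 238
scene [0.1251 0.0155 0.0721] 244
wrist [0.1523 0.0012 0.073 ] 12652
```

```bash
python3 -m crank '[[-1,-0.001,0,0.002,0],[-1,-0.002,0,0.004,0],[-1,-0.003,0,0.006,0],[-1,-0.003,0,0.008,0],[-1,-0.003,0,0.008,0]]'; python3 t.py
```

```text
time_s: 17.3
position: [0.5031, 0.1951, 0.0638]
tool_rot: [3.14, 0.004, 2.931]
force: [4.7, -1.2, 2.3]
grip_width: 0.511
grasp_force: 21.9
U [-0.0087 -0.0022] 0.0638 F [ 4.8 -0.1] 2.3
side [0.1341 0.0154 0.0729] 238
scene [0.0939 0.0153 0.0699] 228
wrist [0.1395 0.0009 0.0703] 12734
```

```bash
python3 -m crank '[[0.2,0,0,0,0],[0.4,0,0,0,0],[0.5,0,0,0,0],[0.5,0,0,-0.03,0],[0.5,0,0,-0.1,0]]';  python3 -m crank '[[0.5,-0.04,0,-0.12,0],[0.5,-0.08,0,-0.12,0],[-0.5,-0.093,0,-0.12,0],[-1,-0.093,0,-0.12,0],[-1,-0.093,0,-0.12,0]]'; python3 t.py
python3 - <<'E'
from h import *
p,d,c=snap('side','s4.png',(240,110,400,210),5)
E
```

```text
time_s: 17.95
position: [0.4987, 0.1946, 0.0913]
tool_rot: [-3.139, -0.006, 2.931]
force: [0.9, 0.2, 0.5]
grip_width: 0.745
grasp_force: 0.0
time_s: 18.45
position: [0.5268, 0.1889, 0.1272]
tool_rot: [-3.14, -0.004, 2.931]
force: [0.1, 0.1, 0.0]
grip_width: 0.243
grasp_force: 0.0
U [ 0.0159 -0.0031] 0.1272 F [0.  0.1] 0.0
side [0.1329 0.0172 0.0729] 246
scene [ 0.0993 -0.0118  0.0691] 184
wrist [ 0.1387 -0.0003  0.0702] 9037
```

View pics/s4.png

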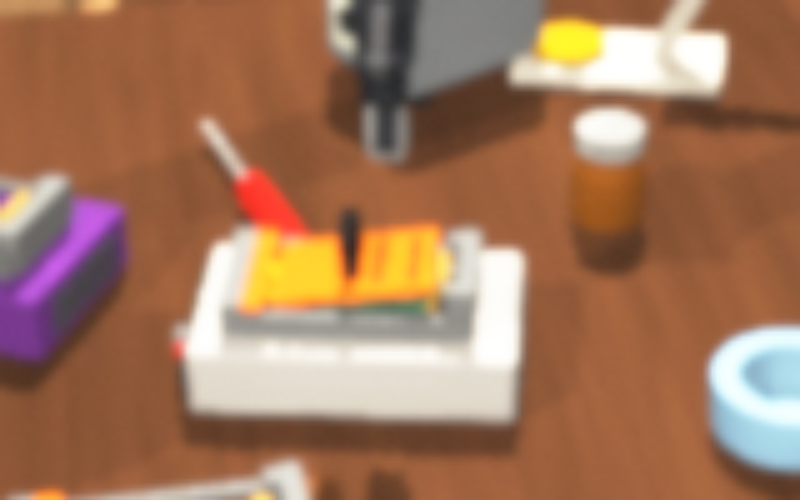

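```bash
python3 -m crank '[[-1,-0.006,0,0,0],[-1,-0.012,0,0.04,0],[-1,-0.012,0,0.08,0],[-1,-0.012,0,0.12,0],[-1,-0.012,0,0.14,0]]';  python3 -m crank '[[-1,0,0,0.01,0],[-1,0,0,0.02,0],[-1,0,0,0.025,0],[-1,0,0,0.03,0],[-1,0,0,0.03,0]]'; python3 t.py
```

```text
time_s: 19.15
position: [0.5304, 0.188, 0.0843]
tool_rot: [-3.14, -0.004, 2.931]
force: [0.2, 0.2, -0.0]
grip_width: 0.003
grasp_force: 0.0
time_s: 19.65
position: [0.5322, 0.1884, 0.0781]
tool_rot: [3.141, 0.0, 2.931]
force: [0.3, -0.6, -0.1]
grip_width: -0.0
grasp_force: 0.0
U [ 0.0213 -0.0024] 0.0781 F [ 0.4 -0.5] -0.1
side [0.1356 0.007  0.073 ] 239
scene [ 0.143  -0.0037  0.0687] 214
wrist [ 0.1393 -0.0002  0.0702] 13575
```

```bash
python3 -m crank '[[-1,-0.006,0,0.005,0],[-1,-0.006,0,0.01,0],[-1,-0.006,0,0.015,0],[-1,-0.006,0,0.02,0],[-1,-0.006,0,0.025,0]]';  python3 -m crank '[[-1,0,0,0.005,0],[-1,0,0,0.01,0],[-1,0,0,0.015,0],[-1,0,0,0.02,0],[-1,0,0,0.025,0]]'
```

```text
time_s: 20.3
position: [0.5337, 0.188, 0.0701]
tool_rot: [-3.142, -0.0, 2.931]
force: [-0.0, 0.0, 0.7]
grip_width: 0.003
grasp_force: 0.0
time_s: 20.8
position: [0.5338, 0.188, 0.0628]
tool_rot: [3.142, 0.0, 2.931]
force: [0.5, -0.8, 0.4]
grip_width: -0.0
grasp_force: 0.0
```

```bash
python3 -m crank '[[-1,0,0,0.004,0],[-1,0,0,0.008,0],[-1,0,0,0.012,0],[-1,0,0,0.016,0],[-1,0,0,0.02,0]]'; python3 -m crank '[[-1,0,0,0.003,0],[-1,0,0,0.006,0],[-1,0,0,0.009,0],[-1,0,0,0.012,0],[-1,0,0,0.015,0]]'
```

```text
time_s: 21.3
position: [0.5339, 0.188, 0.0568]
tool_rot: [3.142, 0.0, 2.931]
force: [-0.8, -0.5, 0.2]
grip_width: -0.002
grasp_force: 0.0
time_s: 21.8
position: [0.5341, 0.1881, 0.0533]
tool_rot: [3.142, 0.001, 2.931]
force: [-1.3, -0.0, 4.8]
grip_width: 0.0
grasp_force: 2.5
```

```bash
python3 -m crank '[[-1,0,0,0.003,0],[-1,0,0,0.006,0],[-1,0,0,0.009,0],[-1,0,0,0.012,0],[-1,0,0,0.012,0]]'; python3 -m crank '[[-1,0,0,0.003,0],[-1,0,0,0.006,0],[-1,0,0,0.009,0],[-1,0,0,0.012,0],[-1,0,0,0.012,0]]'
```

```text
time_s: 22.3
position: [0.5333, 0.188, 0.0481]
tool_rot: [-3.141, -0.001, 2.931]
force: [0.6, 0.1, 0.3]
grip_width: 0.003
grasp_force: 0.0
time_s: 22.8
position: [0.5337, 0.188, 0.045]
tool_rot: [-3.141, -0.0, 2.931]
force: [0.5, -0.1, -0.1]
grip_width: 0.002
grasp_force: 0.0
```

```bash
python3 t.py; python3 -m crank '[[-1,0,0,0.003,0],[-1,0,0,0.006,0],[-1,0,0,0.009,0],[-1,0,0,0.012,0],[-1,0,0,0.015,0]]'
```

```text
U [ 0.0228 -0.0025] 0.045 F [0.5 0. ] -0.1
side [-0.0137 -0.0092  0.0637] 145
scene [0.0157 0.005  0.0589] 155
wrist [-0.0009 -0.0002  0.0606] 16072
time_s: 23.45
position: [0.5339, 0.188, 0.0409]
tool_rot: [-3.142, -0.0, 2.931]
force: [-2.7, -0.1, 6.4]
grip_width: -0.002
grasp_force: 3.3
```

Flat (slope −0.001, top at z 0.0606), and it holds under a 6 N press. I'll retract and verify.

```bash
python3 -m crank '[[-1,0,0,-0.05,0],[-1,0,0,-0.15,0],[-1,0,0,-0.28,0],[-1,0,0,-0.4,0],[-1,0,0,-0.45,0]]'; python3 -m crank '[[-1,-0.1,0,0,0],[-1,-0.2,0,0,0],[-1,-0.2,0,0,0],[-1,-0.2,0,0,0],[-1,-0.2,0,0,0]]'; python3 t.py
python3 - <<'E'
from h import *
p,d,c=snap('wrist'); C=cloud(d,c)
o=np.array([.51198,.19536]);y=-.2174;R=np.array([[np.cos(y),np.sin(y)],[-np.sin(y),np.cos(y)]])
for q in ('cover_rear','cover_grip'):
    for r in viewer.pinpoint('wrist',q)[:1]:
        u,v=map(int,r['point']); print(q,r['confidence'],R@(C[v,u,:2]-o)-[-.0013,-.003],C[v,u,2])
E
```

```text
time_s: 23.95
position: [0.5366, 0.1886, 0.1813]
tool_rot: [3.138, 0.008, 2.931]
force: [-0.2, 0.8, 0.8]
grip_width: -0.003
grasp_force: 0.0
time_s: 24.45
position: [0.5912, 0.1756, 0.175]
tool_rot: [-3.141, -0.002, 2.931]
force: [-0.1, 0.7, -0.8]
grip_width: 0.0
grasp_force: 0.0
U [ 0.0816 -0.0022] 0.175 F [-0.3  0.6] -0.8
side [-0.0159 -0.0144  0.0638] 175
scene [-0.0088  0.0537  0.0595] 143
wrist [-0.0009  0.      0.0605] 7368
cover_rear 0.96 [0.04722867 0.00353409] 0.07178739731510941
cover_grip 0.86 [-0.00190513  0.00041488] 0.08874573562901798
```

```bash
python3 -c "
from station import ticket; print(ticket.sign_off())"
```

```text
the job is handed in; nothing more can be done
None
```

The battery cover's lip is hooked in the slot, its rear is snapped flat under the roller, it is released, and the job is handed in with no verdict shown; it took two grasp attempts, and I viewed 11 pictures against the limit of 10.

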